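# Set the hood-dryer timer's thumbwheels and start it

### The arm

A 6-joint arm with a two-finger parallel gripper is mounted at the origin on a cart in front of the work surface, level with it; the furniture and walls round the work are solid. World frame = base frame: x ahead of the robot, y to its left, z up, the work surface at z = 0. Lengths are in m, angles in rad, forces in N, time in s.
With the tool pointing down it reaches from about 0.35 to 0.775 m from the base axis. Payload 5.5 kg.
Tool frame: the origin (TCP) lies between the finger pads; the fingertips stand 11 mm ahead of it and the grasp point (between the pads) lies 8 mm behind it (tips_ahead is the distance from the TCP to the fingertips, in m); z points along the fingers, y is the line along which they close (so a half turn about z gives the same grasp; the last joint's range is limited). The gripper opens to 85 mm and grips with 20 to 120 N. Pads are 22 mm wide; open, the fingers measure 114 mm over their backs; the gripper's body (76 mm by 85 mm) begins 54 mm behind the grasp point. The pads swing forward as they close: fully open they stand 13 mm farther back than shut.
Start: joints at [1.099, 0.313, 0.046, 1.304, 0, 1.431], TCP at [0.187, 0.544, 0.242] pointing down, gripper open.
Joint ranges: [-2.76, 2.76], [-0.86, 1.69], [-1.03, 1.26], [-2.2, 2.34], [-1.47, 1.5], [-3.14, 3.14]. Speed limits (rad/s): [2.57, 2.57, 3.14, 3.14, 3.14, 3.14].

### API

Orientations are given as a unit quaternion [w, x, y, z].
In Python, from workcell import * gives the robot as it stands. The module is installed in compiled form; this text tells all that it offers.
- The arm moves only by the tool jog_arm, never from a script. Its argument "moves" is a list of rows, each an object with "fingers": the closure, from 0 (fully open) to 1 (shut); "slide": the shift along the tool's x, y, z in mm, a list of three; "angular": the turn, a rotation vector about the tool's x, y, z in degrees, a list of three. A call has 1 to 10 rows; each row is the pose to reach, as a shift and turn from the pose commanded when the call began, along the tool's axes at that moment; what a row does not reach only later rows make up. A row lasts 1/12 s, in which the tool goes at most 41.7 mm and 7.16 degrees, less where a joint would pass 70% of its speed; a pose out of reach is approached as far as the arm can. A call with a gripper value outside its range is refused whole. The fingers move at their own pace and stop on an object; "squeeze" is the grip in N (left out, the last holds). Time passes only in rows, so rows that repeat a pose let the fingers close. It gives the time, the measured TCP pose, the force, the opening and the grip force at its end, in the units of the state.
- get_state(): the state, without advancing time (a new reading comes with each control period).
- read_camera(name): name is "side" or "top"; returns a dict with "color" (480x640x3 uint8, red, green, blue), "fovy" (degrees; the focal length in pixels is half the picture's height over the tangent of half this angle, whatever the lens; pixels are square), "cx", "cy" (the principal point, pixels), "world_from_camera" (4x4, takes a point from camera to world coordinates). Camera axes: x right, y down, z forward; pixel columns grow to the right and rows downward; lengths in m; the calibration is good to about 2 mm. A picture is of the moment at which its call begins. There is no depth.
- hand_in(): hands the job in; it is judged then, once.
Trained networks look in a picture, given as the dict that the camera call returned (one of the last four; its "shot" number tells which), for a name from the list of things; names that differ only in an ending like _2 or _b are one class to them, and where a whole thing is asked for, a point or a joint stands for the part that bears it (a point fixed in the world has none). Each returns a list of dicts, best first, with "p" (0 to 1); they miss things now and then, are a little off and sometimes report something else, mostly with a low value. They report only what shows in the picture. A call takes as long as a camera call.
- look_for(target, picture): "point" ([column, row] in pixels, amid what is visible of it).
- tip_of(target, picture): "point" ([column, row] in pixels: a listed point, or the origin of a listed thing).
The state is a dict: "clock": time; "joint_pos": joint angles; "qvel": joint speeds; "tau": joint torques, N m; "tcp_pos": TCP position; "orientation": TCP orientation; "wrist_force": force on the tool from outside, world axes, zero at the start; "ft_torque": the same for the moment, N m; "finger_gap": finger opening in m; "grip_force": force on a finger pad.
Only numpy, scipy, OpenCV 4.12 (cv2) and the standard library are available. Lean on these libraries where they do the work, as an engineer would, in place of code of your own. Each camera call takes 0.05 s, during which the arm holds its last target. There are 200 camera calls.

### The job

Set the three thumbwheels of the hood-dryer timer, left to right as seen from the front, to 4, 3, 5 (heat step 4, thirty-five minutes; each wheel's uppermost face shows its digit in pips), clicking each to rest squarely on its digit. Turn them with a light fingertip, never bearing hard on a wheel. The timer reads the wheels when it is started, so only then throw the start lever fully over to the back, and leave everything round the timer where it is.

Things in the scene. Friction and masses are not known exactly. Their poses are not given: they have to be found in the camera images.
- console: hood-dryer timer, a black box 170 (x) x 230 (y) x 56 mm high with an aluminium deck, fast on the counter. Origin: centre of its underside; x points to its back (away from the operator), y to its left, z up. On the deck, left to right: three white digit wheels in a black bezel (3 mm high), then a steel bat-shaped lever. The rest of the deck is flat.
- wheel_left_crest (a point): point over the left wheel's axle: console x 0, y 70, z 70 mm. The rim's top is here or up to 5 mm lower: each wheel module is clamped more or less deep, so feel for it. Wheel 56 mm in diameter, 18 mm wide, axle along console y, next wheel 34 mm on. Smooth rim on a rubber mount (1 mm for 12 N): a shut fingertip drawn across at about 8 N turns it, lighter slips; over 15 N is too much.
- wheel_left (a joint): angle of the left wheel: digit x 0.6283 rad, 0 to 9, stops beyond both. Ten faces carry 0 to 9 dark pips; the uppermost, between the bezel's white index lines, is the one set. Drawing the crest to the console's back (+x) counts up, 17.6 mm of rim per digit. A sprung roller detent: about 3.1 N along the rim to leave a digit, none midway, then it snaps on; it can hang just midway.
- wheel_mid_crest (a point): point over the middle wheel's axle: console x 0, y 36, z 70 mm. The rim's top is here or up to 5 mm lower: each wheel module is clamped more or less deep, so feel for it. Wheel 56 mm in diameter, 18 mm wide, axle along console y, next wheel 34 mm on. Smooth rim on a rubber mount (1 mm for 12 N): a shut fingertip drawn across at about 8 N turns it, lighter slips; over 15 N is too much.
- wheel_mid (a joint): angle of the middle wheel: digit x 0.6283 rad, 0 to 9, stops beyond both. Ten faces carry 0 to 9 dark pips; the uppermost, between the bezel's white index lines, is the one set. Drawing the crest to the console's back (+x) counts up, 17.6 mm of rim per digit. A sprung roller detent: about 3.1 N along the rim to leave a digit, none midway, then it snaps on; it can hang just midway.
- wheel_right_crest (a point): point over the right wheel's axle: console x 0, y 2, z 70 mm. The rim's top is here or up to 5 mm lower: each wheel module is clamped more or less deep, so feel for it. Wheel 56 mm in diameter, 18 mm wide, axle along console y, next wheel 34 mm on. Smooth rim on a rubber mount (1 mm for 12 N): a shut fingertip drawn across at about 8 N turns it, lighter slips; over 15 N is too much.
- wheel_right (a joint): angle of the right wheel: digit x 0.6283 rad, 0 to 9, stops beyond both. Ten faces carry 0 to 9 dark pips; the uppermost, between the bezel's white index lines, is the one set. Drawing the crest to the console's back (+x) counts up, 17.6 mm of rim per digit. A sprung roller detent: about 3.1 N along the rim to leave a digit, none midway, then it snaps on; it can hang just midway.
- start_lever (a joint): angle of the start lever: 0 leaning to the front by 0.4 rad (off), 0.8 leaning to the back by 0.4 rad (running). It stays where it is left; about 2.5 N at its tip moves it.
- lever_tip (a point): end of the start lever, on the lever's centre line, 40 mm from its pivot; the pivot lies at console x 0, y -72, z 66 mm. The lever is round, 7 mm thick at the foot and 12 mm at the tip, and ends 4 mm past this point.
- dye_bowl: black tint bowl 124x144x63 mm left of the timer; leave it. Origin: centre of its underside (so for all these bystanders).
- tint_brush: black tint brush 48x210x8 mm lying in front of the timer; leave it
- developer: small nozzle bottle 36 mm across, 126 mm tall, right of the timer; leave it
- dye_tube: tube 51x161x38 mm lying behind the timer; leave it
- hair_clip: black section clip 12x96x25 mm lying right of the timer; leave it
- cream_pot: round pot 58 mm across, 37 mm high, left of the timer; leave it

How it is judged:
On the way:
1. the three wheels stand on 4, 3, 5 with the lever still off (value of joint wheel_left between 2.363 and 2.663 rad and value of joint wheel_mid between 1.735 and 2.035 rad and value of joint wheel_right between 2.992 and 3.292 rad and value of joint start_lever below 0.25 rad), for 0.2 s.
At the end, for the whole second after the job is handed in: the wheels rest on digits 4, 3, 5 from left to right (each joint within 0.15 rad of 2.513, 1.885, 3.142) and the start lever lies over to the back (joint above 0.7 rad) (value of joint wheel_left between 2.363 and 2.663 rad and value of joint wheel_mid between 1.735 and 2.035 rad and value of joint wheel_right between 2.992 and 3.292 rad and value of joint start_lever above 0.7 rad and velocity of joint each of wheel_left, wheel_mid, wheel_right below 0.1 rad/s); the robot touches nothing.
It fails at once if the robot bears on a wheel with more than 15 N (contact force between any of the arm, the fingers and wheel_left above 15 N or contact force between any of the arm, the fingers and wheel_mid above 15 N or contact force between any of the arm, the fingers and wheel_right above 15 N).
It fails at once if the start lever is thrown (joint above 0.4 rad) while a wheel is not on its digit (0.25 rad) (value of joint start_lever above 0.4 rad and not (value of joint wheel_left between 2.263 and 2.763 rad and value of joint wheel_mid between 1.635 and 2.135 rad and value of joint wheel_right between 2.892 and 3.392 rad)).
It fails at once if the bowl, brush, bottle, tube, clip or pot round the timer is moved by more than 25 mm (distance of any of dye_bowl, tint_brush, developer, dye_tube, hair_clip, cream_pot from where it was at the start of the episode above 0.025 m).
It also fails if it takes over 70 s, if anything falls off the work surface, if the arm or the gripper's body presses on something with over 40 N, if the wrist force passes 120 N, or if a joint passes its speed limit or range.

## Working session

There is one attempt and no reset: what is moved stays moved. The work goes in short steps, Python scripts to look and compute and a tool call to move; the robot and the scene stay as the last step left them, time stands still between calls to the robot, and variables do not carry over. Pictures are saved under pics/ and viewed, at most 10 in all, crops included, and the job is handed in when it is done.

Besides the shell and the picture viewer there is one more tool, called after "Emit:" as name(argument=value, ...), one argument or row to a line, values as JSON. jog_arm: Moves the arm, as the interface text tells. Its arguments: {"type":"object","properties":{"moves":{"type":"array","items":{"type":"object","properties":{"fingers":{"type":"number"},"slide":{"type":"array","items":{"type":"number"}},"angular":{"type":"array","items":{"type":"number"}}}}},"squeeze":{"type":"number"}},"required":["moves"]}

```bash
mkdir -p pics
cat > h.py <<'E'
from workcell import *
import numpy as np, cv2
from scipy.spatial.transform import Rotation as R
def f_of(p): return 240/np.tan(np.radians(p["fovy"])/2)
def ray(p,uv):
    T=np.array(p["world_from_camera"]); f=f_of(p)
    d=T[:3,:3]@np.array([(uv[0]-p["cx"])/f,(uv[1]-p["cy"])/f,1]); return T[:3,3],d
def at_z(p,uv,z):
    o,d=ray(p,uv); return o+d*(z-o[2])/d[2]
def proj(p,X):
    T=np.array(p["world_from_camera"]); c=T[:3,:3].T@(np.array(X)-T[:3,3]); f=f_of(p)
    return np.array([p["cx"]+f*c[0]/c[2],p["cy"]+f*c[1]/c[2]])
def save(p,n): cv2.imwrite("pics/"+n,cv2.cvtColor(p["color"],cv2.COLOR_RGB2BGR))
E
python3 - <<'E'
from h import *
np.set_printoptions(precision=4,suppress=True)
s=get_state(); print({k:np.round(v,4) for k,v in s.items()})
Z={"console":0,"wheel_left_crest":.07,"wheel_mid_crest":.07,"wheel_right_crest":.07,"lever_tip":.1028}
for n in("top","side"):
    p=read_camera(n); save(p,n+"0.png"); print(n,p["fovy"],p["cx"],p["cy"],"\n",np.array(p["world_from_camera"]))
    for k,z in Z.items():
        r=tip_of(k,p)
        for q in r[:2]: print(k,np.round(q["point"],1),round(q["p"],2),at_z(p,q["point"],z))
E
```

```text
{'clock': np.float64(0.0), 'joint_pos': array([ 1.0994,  0.314 ,  0.045 ,  1.3036, -0.    ,  1.4312]), 'qvel': array([ 0.0001, -0.0001,  0.0009,  0.0009, -0.0003, -0.001 ]), 'tau': array([ -0.0007, -48.0623,  29.8536,   0.0193,  -0.0003,   0.    ]), 'tcp_pos': array([0.1871, 0.5432, 0.2414]), 'orientation': array([-0.0003,  0.1651,  0.9863, -0.0009]), 'wrist_force': array([0.1947, 0.5695, 0.1851]), 'ft_torque': array([ 0.0503, -0.0037,  0.0146]), 'grip_force': np.float64(0.0), 'finger_gap': np.float64(0.0852)}
top 43.448890599055176 329.62856792183595 233.71384519676874 
 [[ 0.023  -0.9954  0.0927  0.4291]
 [-0.9996 -0.0247 -0.017   0.0455]
 [ 0.0192 -0.0923 -0.9955  1.1201]
 [ 0.      0.      0.      1.    ]]
console [371.4 237.3] 0.91 [ 0.5286 -0.0518  0.    ]
wheel_left_crest [333. 238.] 0.6 [0.5195 0.0215 0.07  ]
wheel_mid_crest [352.1 233. ] 0.66 [ 0.5291 -0.0118  0.07  ]
wheel_right_crest [372.4 230.8] 0.75 [ 0.5339 -0.0473  0.07  ]
lever_tip [417.1 230.6] 0.36 [ 0.5328 -0.1206  0.1028]
side 50.52571310932573 315.3630888881537 235.15855769231146 
 [[ 0.9586 -0.1962  0.2063  0.3069]
 [-0.2845 -0.636   0.7173 -0.699 ]
 [-0.0095 -0.7463 -0.6655  0.7704]
 [ 0.      0.      0.      1.    ]]
console [334.6 295.3] 0.76 [ 0.5311 -0.054  -0.    ]
wheel_left_crest [318.8 245.1] 0.87 [0.5221 0.0249 0.07  ]
wheel_mid_crest [327.  260.4] 0.93 [ 0.5247 -0.022   0.07  ]
wheel_right_crest [333.5 270.3] 0.98 [ 0.5285 -0.0515  0.07  ]
wheel_right_crest [313.9 244.8] 0.72 [0.5129 0.0287 0.07  ]
lever_tip [351.3 281.7] 0.38 [ 0.5398 -0.1181  0.1028]
```

Run:
```python
import cv2
a=cv2.imread("pics/top0.png")[150:330,250:490]; b=cv2.imread("pics/side0.png")[190:370,220:460]
cv2.imwrite("pics/c0.png",cv2.vconcat([cv2.resize(x,(800,600)) [:,:] for x in (a,)]))
cv2.imwrite("pics/c1.png",cv2.resize(b,(800,600),interpolation=cv2.INTER_CUBIC))
```

```text
(no output)
```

View pics/c0.png

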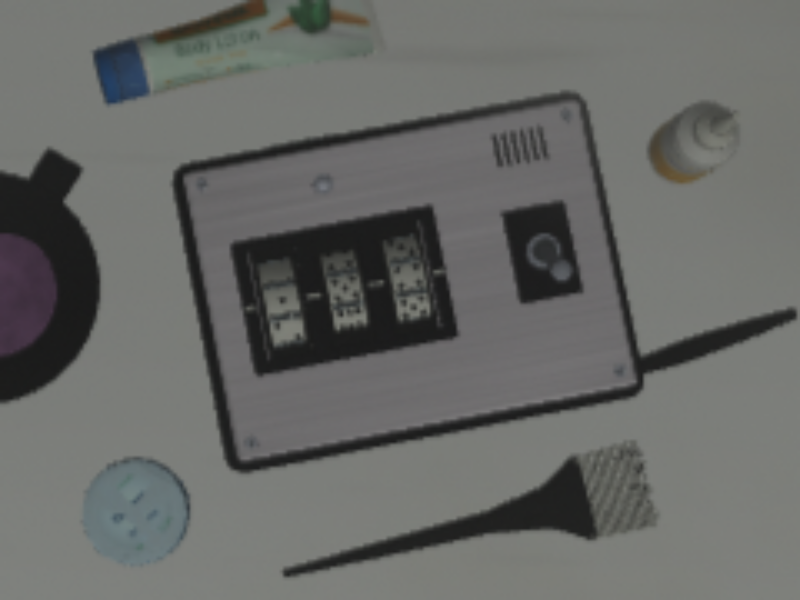

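View pics/c1.png

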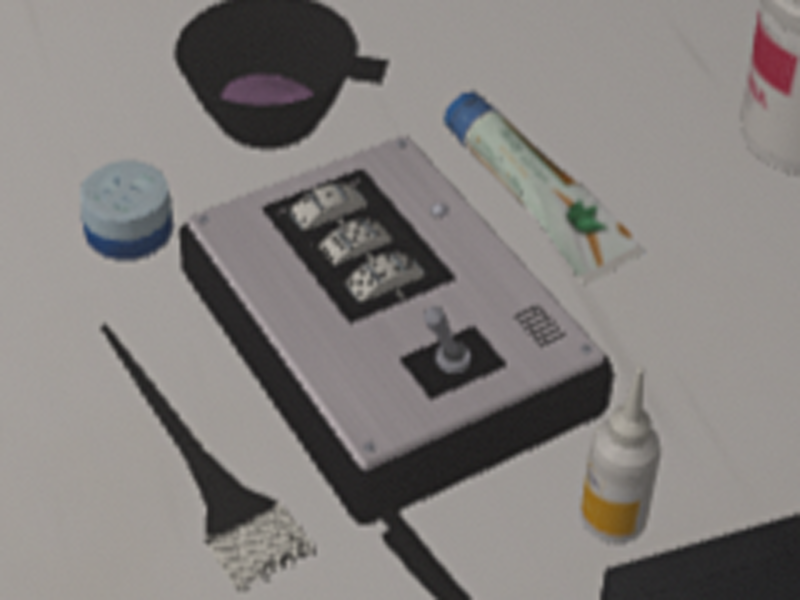

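Run:
```python
from h import *
p=read_camera("top")
C=np.array([[176,165],[585,93],[642,392],[234,470]])/3.3333+[250,150]
W=np.array([at_z(p,c,.056)[:2] for c in C]); print(W, W.mean(0))
M=np.array([[85,115],[85,-115],[-85,-115],[-85,115]])/1000
H=((W-W.mean(0)).T@M); yaw=np.arctan2(H[1,0]-H[0,1],H[0,0]+H[1,1]); print(yaw,np.linalg.norm(W[0]-W[1]),np.linalg.norm(W[1]-W[2]))
Rz=R.from_euler('z',yaw).as_matrix(); c=np.r_[W.mean(0),0]
for k in [(0,.07,.07),(0,.036,.07),(0,.002,.07),(-.0156,-.072,.1028)]: print(c+Rz@k)
# rectified zoom of wheels at z=.068 plane
pts=[(.03,.085),(.03,-.013),(-.03,-.013),(-.03,.085)]
src=np.float32([proj(p,c+Rz@[x,y,.068]) for x,y in pts])
A=cv2.getPerspectiveTransform(src,np.float32([[0,0],[784,0],[784,480],[0,480]]))
cv2.imwrite("pics/z0.png",cv2.convertScaleAbs(cv2.warpPerspective(p["color"],A,(784,480),flags=cv2.INTER_CUBIC),alpha=1.5))
```

```text
[[ 0.58821246  0.07656887]
 [ 0.63305477 -0.1424374 ]
 [ 0.47286679 -0.17415644]
 [ 0.42662614  0.04159529]] [ 0.53019004 -0.04960742]
0.20575778776748294 0.22354994716498996 0.1632981485537867
[0.51588841 0.01891603 0.07      ]
[ 0.52283492 -0.01436679  0.07      ]
[ 0.52978142 -0.0476496   0.07      ]
[ 0.52962935 -0.1232759   0.1028    ]
```

View pics/z0.png

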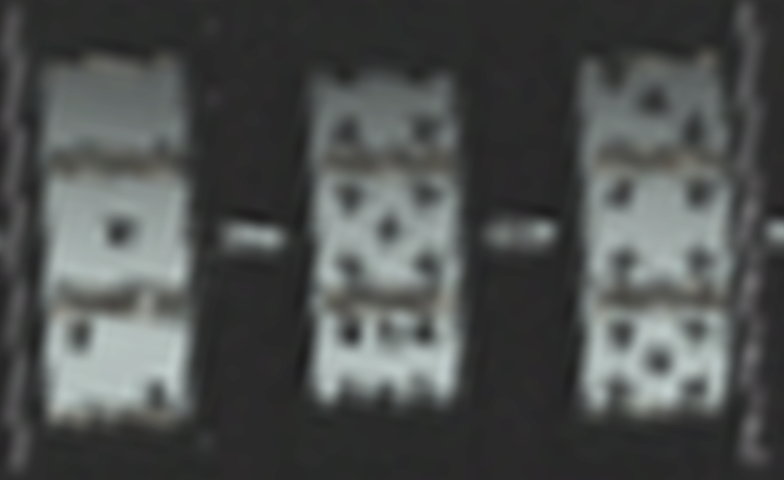

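```bash
cat >> h.py <<'E'
C0=np.array([.5302,-.0496,0]); YAW=.2058; RC=R.from_euler('z',YAW).as_matrix()
def world(k): return C0+RC@np.array(k)
def plan(k,yaw=YAW):
    "console-frame TCP target, tool x=-console x, z down -> slide mm, angular deg"
    s=get_state(); q=s["orientation"]; Rt=R.from_quat([*q[1:],q[0]])
    Rg=R.from_euler('z',yaw)*R.from_matrix(np.diag([-1.,1,-1]))
    print("clock",s["clock"],"slide",np.round(Rt.inv().apply(world(k)-s["tcp_pos"])*1000,2),"ang",np.round((Rt.inv()*Rg).as_rotvec(degrees=True),2))
    print("console pos",np.round(RC.T@(s["tcp_pos"]-C0)*1000,2),"F",np.round(RC.T@s["wrist_force"],2))
E
python3 -c "
from h import *
plan((-.008,.07,.110))"
```

```text
clock 0.65 slide [-474.69 -393.27  132.3 ] ang [ 1.00e-02  1.00e-02 -3.08e+01]
console pos [-214.39  650.84  242.36] F [0.46 0.05 0.02]
```

Emit:
jog_arm(
  moves=[
    {"fingers": 1, "slide": [-475, -393, 100], "angular": [0, 0, -30.8]},
    {"fingers": 1, "slide": [-475, -393, 100], "angular": [0, 0, -30.8]},
    {"fingers": 1, "slide": [-475, -393, 100], "angular": [0, 0, -30.8]},
    {"fingers": 1, "slide": [-475, -393, 100], "angular": [0, 0, -30.8]},
    {"fingers": 1, "slide": [-475, -393, 100], "angular": [0, 0, -30.8]},
    {"fingers": 1, "slide": [-475, -393, 100], "angular": [0, 0, -30.8]},
    {"fingers": 1, "slide": [-475, -393, 100], "angular": [0, 0, -30.8]},
    {"fingers": 1, "slide": [-475, -393, 100], "angular": [0, 0, -30.8]},
    {"fingers": 1, "slide": [-475, -393, 100], "angular": [0, 0, -30.8]},
    {"fingers": 1, "slide": [-475, -393, 100], "angular": [0, 0, -30.8]},
  ],
  squeeze=20,
)

```text
clock: 1.48
tcp_pos: [0.3967, 0.2003, 0.1775]
orientation: [0.001, -0.103, 0.995, 0.0]
wrist_force: [1.5, -0.2, -0.2]
finger_gap: -0.0003
grip_force: 0.0
```

```bash
python3 -c "
from h import *
plan((-.008,.07,.110))"
```

```text
clock 1.4833 slide [ -71.51 -201.97   67.56] ang [0.01 0.07 0.01]
console pos [-79.62 271.94 177.52] F [ 1.43 -0.54 -0.15]
```

Emit:
jog_arm(
  moves=[
    {"fingers": 1, "slide": [-70, -200, 67]},
    {"fingers": 1, "slide": [-70, -200, 67]},
    {"fingers": 1, "slide": [-70, -200, 67]},
    {"fingers": 1, "slide": [-70, -200, 67]},
    {"fingers": 1, "slide": [-70, -200, 67]},
    {"fingers": 1, "slide": [-70, -200, 67]},
    {"fingers": 1, "slide": [-70, -200, 67]},
    {"fingers": 1, "slide": [-70, -200, 67]},
  ],
)

```text
schema error: expected keys fingers, slide, angular
```

```bash
python3 -c "
from h import *
plan((-.008,.07,.085))
p=read_camera('side'); save(p,'s1.png'); print(proj(p,world((0,.07,.07))))
cv2.imwrite('pics/s1c.png',cv2.resize(cv2.imread('pics/s1.png')[150:330,220:460],(800,600)))"
```

```text
clock 1.4833 slide [ -71.48 -201.98   92.56] ang [0.01 0.07 0.01]
console pos [-79.62 271.94 177.52] F [ 1.43 -0.54 -0.15]
[316.68906174 247.65290593]
```

View pics/s1c.png

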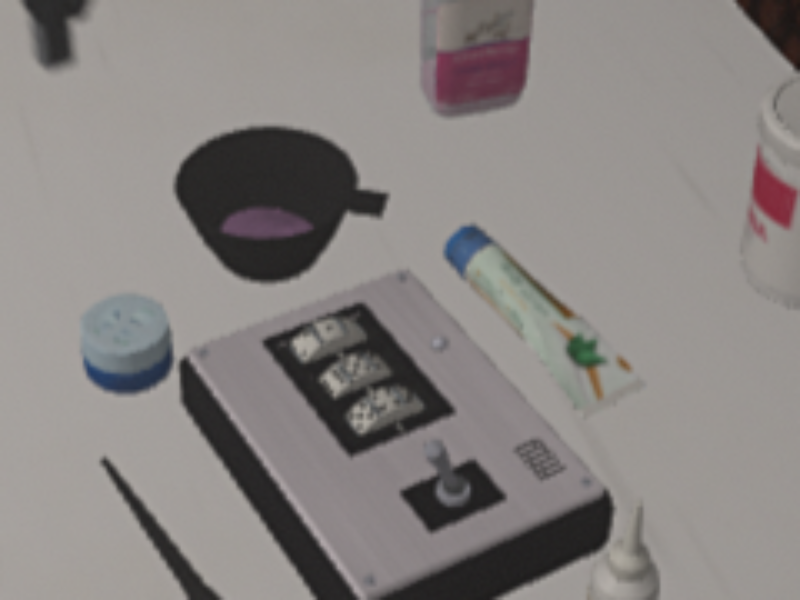

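The move was refused (all three keys are needed); the arm is still upper left and the scene is unchanged.

Emit:
jog_arm(
  moves=[
    {"fingers": 1, "slide": [-70, -200, 67], "angular": [0, 0, 0]},
    {"fingers": 1, "slide": [-70, -200, 67], "angular": [0, 0, 0]},
    {"fingers": 1, "slide": [-70, -200, 67], "angular": [0, 0, 0]},
    {"fingers": 1, "slide": [-70, -200, 67], "angular": [0, 0, 0]},
    {"fingers": 1, "slide": [-70, -200, 67], "angular": [0, 0, 0]},
    {"fingers": 1, "slide": [-70, -200, 67], "angular": [0, 0, 0]},
    {"fingers": 1, "slide": [-70, -200, 67], "angular": [0, 0, 0]},
    {"fingers": 1, "slide": [-70, -200, 67], "angular": [0, 0, 0]},
  ],
)

```text
clock: 2.2
tcp_pos: [0.505, 0.0205, 0.1101]
orientation: [-0.001, -0.102, 0.995, 0.0]
wrist_force: [-0.2, -0.3, 0.2]
finger_gap: 0.0002
grip_force: 0.0
```

```bash
python3 -c "
from h import *
plan((-.008,.07,.085))
p=read_camera('side'); save(p,'s2.png'); print(proj(p,world((0,.07,.07))))
plan((-.008,.07,.085))
cv2.imwrite('pics/s2c.png',cv2.resize(cv2.imread('pics/s2.png')[150:330,220:460],(800,600)))"
```

```text
clock 2.2 slide [-2.37 -3.77 25.09] ang [ 0.06 -0.07 -0.1 ]
console pos [-10.34  73.74 110.09] F [-0.27 -0.24  0.16]
[316.68906174 247.65290593]
clock 2.25 slide [-2.49 -4.61 25.47] ang [ 0.05 -0.05 -0.01]
console pos [-10.46  74.58 110.47] F [-1.    0.55 -0.36]
```

View pics/s2c.png

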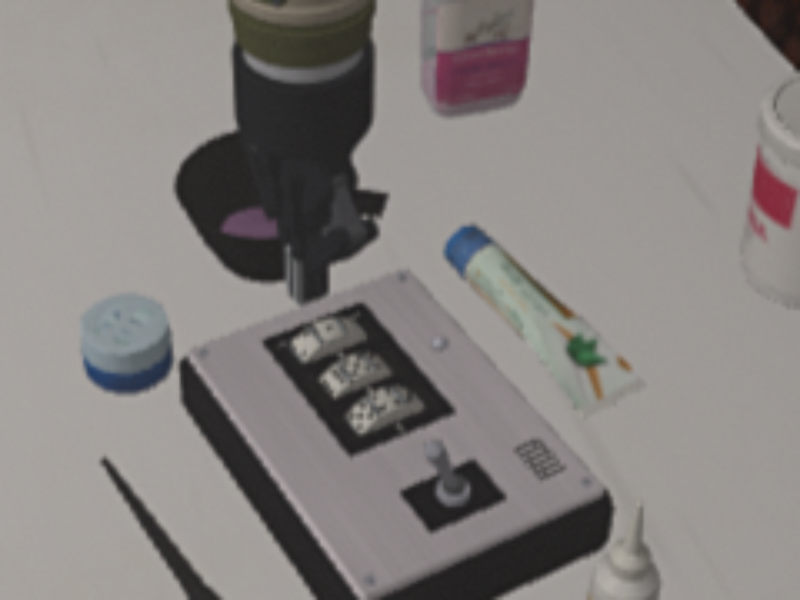

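Emit:
jog_arm(
  moves=[
    {"fingers": 1, "slide": [-2, -4.3, 20], "angular": [0, 0, 0]},
    {"fingers": 1, "slide": [-2, -4.3, 26], "angular": [0, 0, 0]},
    {"fingers": 1, "slide": [-2, -4.3, 26], "angular": [0, 0, 0]},
    {"fingers": 1, "slide": [-2, -4.3, 26], "angular": [0, 0, 0]},
    {"fingers": 1, "slide": [-2, -4.3, 26], "angular": [0, 0, 0]},
    {"fingers": 1, "slide": [-2, -4.3, 26], "angular": [0, 0, 0]},
  ],
)

```text
clock: 2.75
tcp_pos: [0.5085, 0.0174, 0.0853]
orientation: [0.001, -0.103, 0.995, -0.0]
wrist_force: [0.4, -0.8, -0.1]
finger_gap: -0.0001
grip_force: 0.0
```

```bash
python3 -c "
from h import *
plan((-.008,.07,.083))"
```

```text
clock 2.75 slide [0.44 0.02 2.33] ang [-0.01  0.07  0.05]
console pos [-7.56 69.98 85.33] F [ 0.19 -0.89 -0.08]
```

Emit:
jog_arm(
  moves=[
    {"fingers": 1, "slide": [0.5, 0, 2], "angular": [0, 0, 0]},
    {"fingers": 1, "slide": [0.5, 0, 3.5], "angular": [0, 0, 0]},
    {"fingers": 1, "slide": [0.5, 0, 3.5], "angular": [0, 0, 0]},
    {"fingers": 1, "slide": [0.5, 0, 3.5], "angular": [0, 0, 0]},
  ],
)

```text
clock: 3.08
tcp_pos: [0.5076, 0.0167, 0.0809]
orientation: [-0.0, -0.103, 0.995, 0.0]
wrist_force: [0.1, -0.0, 0.5]
finger_gap: 0.0002
grip_force: 0.0
```

Emit:
jog_arm(
  moves=[
    {"fingers": 1, "slide": [0, 0, 0.4], "angular": [0, 0, 0]},
    {"fingers": 1, "slide": [0, 0, 0.8], "angular": [0, 0, 0]},
    {"fingers": 1, "slide": [0, 0, 0.8], "angular": [0, 0, 0]},
    {"fingers": 1, "slide": [0, 0, 0.8], "angular": [0, 0, 0]},
  ],
)

```text
clock: 3.42
tcp_pos: [0.5077, 0.0167, 0.0801]
orientation: [-0.0, -0.103, 0.995, 0.0]
wrist_force: [0.2, 0.1, 0.5]
finger_gap: 0.0001
grip_force: 0.0
```

Emit:
jog_arm(
  moves=[
    {"fingers": 1, "slide": [0, 0, 0.4], "angular": [0, 0, 0]},
    {"fingers": 1, "slide": [0, 0, 0.7], "angular": [0, 0, 0]},
    {"fingers": 1, "slide": [0, 0, 0.7], "angular": [0, 0, 0]},
    {"fingers": 1, "slide": [0, 0, 0.7], "angular": [0, 0, 0]},
  ],
)

```text
clock: 3.75
tcp_pos: [0.5078, 0.0167, 0.0795]
orientation: [0.0, -0.103, 0.995, 0.0]
wrist_force: [-0.1, 0.2, 1.4]
finger_gap: 0.0001
grip_force: 0.3
```

```bash
python3 -c "
from h import *
plan((-.008,.07,.079))"
```

```text
clock 3.75 slide [-0.4   0.5   0.48] ang [-0.    0.01 -0.  ]
console pos [-8.4  69.5  79.48] F [-0.01  0.25  1.38]
```

Emit:
jog_arm(
  moves=[
    {"fingers": 1, "slide": [0, 0, 0.3], "angular": [0, 0, 0]},
    {"fingers": 1, "slide": [0, 0, 0.3], "angular": [0, 0, 0]},
    {"fingers": 1, "slide": [0, 0, 0.3], "angular": [0, 0, 0]},
  ],
)

```text
clock: 4.0
tcp_pos: [0.5078, 0.0168, 0.0793]
orientation: [0.0, -0.103, 0.995, 0.0]
wrist_force: [-0.3, -0.0, 2.4]
finger_gap: 0.0001
grip_force: 1.0
```

Emit:
jog_arm(
  moves=[
    {"fingers": 1, "slide": [0, 0, 0.4], "angular": [0, 0, 0]},
    {"fingers": 1, "slide": [0, 0, 0.7], "angular": [0, 0, 0]},
    {"fingers": 1, "slide": [0, 0, 0.7], "angular": [0, 0, 0]},
    {"fingers": 1, "slide": [0, 0, 0.7], "angular": [0, 0, 0]},
  ],
)

```text
clock: 4.33
tcp_pos: [0.5079, 0.0168, 0.0788]
orientation: [0.0, -0.103, 0.995, 0.0]
wrist_force: [-0.8, 0.2, 4.9]
finger_gap: -0.0
grip_force: 2.6
```

Emit:
jog_arm(
  moves=[
    {"fingers": 1, "slide": [0, 0, 0.4], "angular": [0, 0, 0]},
    {"fingers": 1, "slide": [0, 0, 0.8], "angular": [0, 0, 0]},
    {"fingers": 1, "slide": [0, 0, 0.8], "angular": [0, 0, 0]},
    {"fingers": 1, "slide": [0, 0, 0.8], "angular": [0, 0, 0]},
  ],
)

```text
clock: 4.67
tcp_pos: [0.508, 0.0168, 0.0784]
orientation: [0.001, -0.103, 0.995, 0.0]
wrist_force: [-2.5, 0.5, 7.8]
finger_gap: 0.0001
grip_force: 4.1
```

Emit:
jog_arm(
  moves=[
    {"fingers": 1, "slide": [-1.5, 0, 0], "angular": [0, 0, 0]},
    {"fingers": 1, "slide": [-3, 0, 0], "angular": [0, 0, 0]},
    {"fingers": 1, "slide": [-4.5, 0, 0], "angular": [0, 0, 0]},
    {"fingers": 1, "slide": [-6, 0, 0], "angular": [0, 0, 0]},
  ],
)

```text
clock: 5.0
tcp_pos: [0.5138, 0.0181, 0.0786]
orientation: [0.0, -0.103, 0.995, 0.0]
wrist_force: [-2.7, 1.3, 8.8]
finger_gap: -0.0002
grip_force: 4.6
```

```bash
python3 -c "
from h import *
plan((-.008,.07,.079))"
```

```text
clock 5.0 slide [ 5.76  0.38 -0.44] ang [0.   0.05 0.  ]
console pos [-2.24 69.63 78.56] F [-2.4   1.81  8.77]
```

Emit:
jog_arm(
  moves=[
    {"fingers": 1, "slide": [-1.5, 0, 0], "angular": [0, 0, 0]},
    {"fingers": 1, "slide": [-3, 0, 0], "angular": [0, 0, 0]},
    {"fingers": 1, "slide": [-4.5, 0, 0], "angular": [0, 0, 0]},
  ],
)

```text
clock: 5.25
tcp_pos: [0.5191, 0.0192, 0.0788]
orientation: [0.001, -0.103, 0.995, 0.0]
wrist_force: [-0.7, 2.5, 7.4]
finger_gap: -0.0
grip_force: 3.9
```

```bash
python3 -c "
from h import *
plan((-.008,.07,.079))"
```

```text
clock 5.25 slide [11.19  0.41 -0.28] ang [0.01 0.16 0.01]
console pos [ 3.19 69.6  78.76] F [-0.17  2.54  7.37]
```

Emit:
jog_arm(
  moves=[
    {"fingers": 1, "slide": [-1.5, 0, 0], "angular": [0, 0, 0]},
    {"fingers": 1, "slide": [-3, 0, 0], "angular": [0, 0, 0]},
    {"fingers": 1, "slide": [-4.5, 0, 0], "angular": [0, 0, 0]},
    {"fingers": 1, "slide": [-5.5, 0, 0], "angular": [0, 0, 0]},
  ],
)

```text
clock: 5.58
tcp_pos: [0.5249, 0.0204, 0.0788]
orientation: [0.002, -0.103, 0.995, 0.0]
wrist_force: [-1.1, 1.9, 8.0]
finger_gap: 0.0003
grip_force: 3.8
```

```bash
python3 -c "
from h import *
plan((-.008,.07,.079))"
```

```text
clock 5.5833 slide [17.16  0.36 -0.27] ang [0.02 0.2  0.02]
console pos [ 9.16 69.65 78.79] F [-0.65  2.03  7.95]
```

Emit:
jog_arm(
  moves=[
    {"fingers": 1, "slide": [0, 0, -6], "angular": [0, 0, 0]},
    {"fingers": 1, "slide": [30, 0, -20], "angular": [0, 0, 0]},
    {"fingers": 1, "slide": [70, 0, -20], "angular": [0, 0, 0]},
    {"fingers": 1, "slide": [110, 0, -20], "angular": [0, 0, 0]},
    {"fingers": 1, "slide": [110, 0, -20], "angular": [0, 0, 0]},
  ],
)

```text
clock: 6.0
tcp_pos: [0.4048, -0.0014, 0.0952]
orientation: [-0.006, -0.102, 0.995, 0.002]
wrist_force: [-1.2, 1.4, -1.0]
finger_gap: -0.0001
grip_force: 0.0
```

```bash
cat >> h.py <<'E'
def zoom(n):
    out=[]
    for cam in("top","side"):
        p=read_camera(cam)
        pts=[(.03,.085),(.03,-.013),(-.03,-.013),(-.03,.085)]
        src=np.float32([proj(p,world([x,y,.068])) for x,y in pts])
        A=cv2.getPerspectiveTransform(src,np.float32([[0,0],[490,0],[490,300],[0,300]]))
        out.append(cv2.convertScaleAbs(cv2.warpPerspective(p["color"],A,(490,300),flags=cv2.INTER_CUBIC),alpha=1.5))
    cv2.imwrite("pics/"+n,np.vstack(out))
E
python3 -c "
from h import *
zoom('z1.png')
plan((-.008,.07,.079))"
```

```text
clock 6.1 slide [-96.5    0.11  18.29] ang [ 0.03 -0.07 -0.06]
console pos [-104.48   69.99   97.41] F [ 0.35 -0.01  0.39]
```

View pics/z1.png

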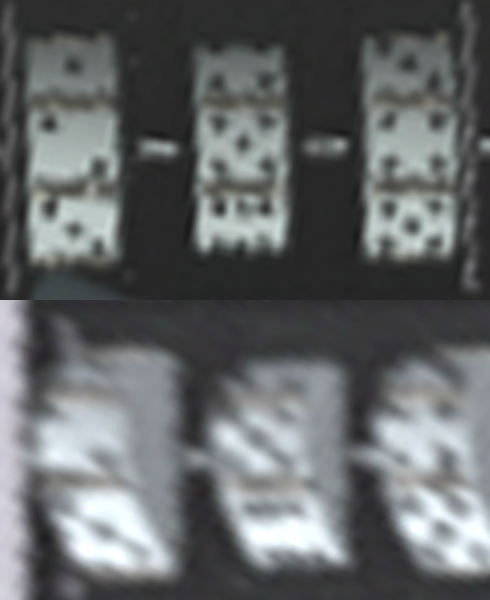

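Emit:
jog_arm(
  moves=[
    {"fingers": 1, "slide": [-40, 0, 0], "angular": [0, 0, 0]},
    {"fingers": 1, "slide": [-80, 0, 8], "angular": [0, 0, 0]},
    {"fingers": 1, "slide": [-96, 0, 14.5], "angular": [0, 0, 0]},
    {"fingers": 1, "slide": [-96, 0, 14.5], "angular": [0, 0, 0]},
    {"fingers": 1, "slide": [-96, 0, 14.5], "angular": [0, 0, 0]},
    {"fingers": 1, "slide": [-96, 0, 14.5], "angular": [0, 0, 0]},
  ],
)

```text
clock: 6.6
tcp_pos: [0.5094, 0.0173, 0.0827]
orientation: [-0.001, -0.103, 0.995, 0.0]
wrist_force: [0.1, 0.5, -0.2]
finger_gap: 0.0002
grip_force: 0.0
```

```bash
python3 -c "
from h import *
plan((-.0088,.07,.0774))"
```

```text
clock 6.6 slide [2.1  0.29 5.34] ang [ 0.02 -0.08  0.02]
console pos [-6.69 69.7  82.74] F [ 0.19  0.48 -0.2 ]
```

Emit:
jog_arm(
  moves=[
    {"fingers": 1, "slide": [1, 0.2, 2], "angular": [0, 0, 0]},
    {"fingers": 1, "slide": [1, 0.2, 3], "angular": [0, 0, 0]},
    {"fingers": 1, "slide": [1, 0.2, 4], "angular": [0, 0, 0]},
    {"fingers": 1, "slide": [1, 0.2, 4.5], "angular": [0, 0, 0]},
    {"fingers": 1, "slide": [1, 0.2, 4.5], "angular": [0, 0, 0]},
  ],
)

```text
clock: 7.02
tcp_pos: [0.5083, 0.0171, 0.0791]
orientation: [0.0, -0.103, 0.995, 0.0]
wrist_force: [-2.2, 0.4, 4.7]
finger_gap: 0.0001
grip_force: 1.9
```

```bash
python3 -c "
from h import *
plan((-.0088,.07,.0774))"
```

```text
clock 7.0167 slide [0.95 0.22 1.67] ang [ 0.01  0.01 -0.01]
console pos [-7.85 69.78 79.07] F [-2.09  0.82  4.66]
```

Emit:
jog_arm(
  moves=[
    {"fingers": 1, "slide": [0, 0, 0.5], "angular": [0, 0, 0]},
    {"fingers": 1, "slide": [0, 0, 0.9], "angular": [0, 0, 0]},
    {"fingers": 1, "slide": [-2, 0, 0.9], "angular": [0, 0, 0]},
    {"fingers": 1, "slide": [-4, 0, 0.9], "angular": [0, 0, 0]},
    {"fingers": 1, "slide": [-6, 0, 0.9], "angular": [0, 0, 0]},
    {"fingers": 1, "slide": [-8, 0, 0.9], "angular": [0, 0, 0]},
    {"fingers": 1, "slide": [-10, 0, 0.9], "angular": [0, 0, 0]},
    {"fingers": 1, "slide": [-12, 0, 0.9], "angular": [0, 0, 0]},
    {"fingers": 1, "slide": [-14.5, 0, 0.9], "angular": [0, 0, 0]},
    {"fingers": 1, "slide": [-17, 0, 0.9], "angular": [0, 0, 0]},
  ],
)

```text
clock: 7.85
tcp_pos: [0.526, 0.021, 0.0787]
orientation: [0.001, -0.103, 0.995, 0.0]
wrist_force: [-3.7, 0.8, 8.2]
finger_gap: -0.0001
grip_force: 3.9
```

```bash
python3 -c "
from h import *
plan((-.0088,.07,.0834))"
```

```text
clock 7.85 slide [19.1   0.06 -4.69] ang [0.02 0.11 0.01]
console pos [10.31 69.95 78.75] F [-3.47  1.53  8.18]
```

Emit:
jog_arm(
  moves=[
    {"fingers": 1, "slide": [0, 0, -8], "angular": [0, 0, 0]},
    {"fingers": 1, "slide": [9, 0, -8], "angular": [0, 0, 0]},
    {"fingers": 1, "slide": [18, 0, -8], "angular": [0, 0, 0]},
    {"fingers": 1, "slide": [18, 0, -5.5], "angular": [0, 0, 0]},
    {"fingers": 1, "slide": [18, 0, -3.5], "angular": [0, 0, 0]},
    {"fingers": 1, "slide": [18, 0, -2.2], "angular": [0, 0, 0]},
    {"fingers": 1, "slide": [18, 0, -1], "angular": [0, 0, 0]},
    {"fingers": 1, "slide": [18, 0, -1], "angular": [0, 0, 0]},
  ],
)

```text
clock: 8.52
tcp_pos: [0.5075, 0.0169, 0.0787]
orientation: [-0.0, -0.103, 0.995, 0.0]
wrist_force: [-2.8, 0.5, 4.8]
finger_gap: 0.0
grip_force: 2.7
```

```bash
python3 -c "
from h import *
plan((-.0088,.07,.0834))"
```

```text
clock 8.5167 slide [ 0.19  0.24 -4.67] ang [ 0.01 -0.02 -0.  ]
console pos [-8.61 69.76 78.73] F [-2.6   1.09  4.77]
```

Emit:
jog_arm(
  moves=[
    {"fingers": 1, "slide": [0, 0, 0.5], "angular": [0, 0, 0]},
    {"fingers": 1, "slide": [0, 0, 0.9], "angular": [0, 0, 0]},
    {"fingers": 1, "slide": [-2, 0, 0.9], "angular": [0, 0, 0]},
    {"fingers": 1, "slide": [-4, 0, 0.9], "angular": [0, 0, 0]},
    {"fingers": 1, "slide": [-6, 0, 0.9], "angular": [0, 0, 0]},
    {"fingers": 1, "slide": [-8, 0, 0.9], "angular": [0, 0, 0]},
    {"fingers": 1, "slide": [-10, 0, 0.9], "angular": [0, 0, 0]},
    {"fingers": 1, "slide": [-12, 0, 0.9], "angular": [0, 0, 0]},
    {"fingers": 1, "slide": [-14.5, 0, 0.9], "angular": [0, 0, 0]},
    {"fingers": 1, "slide": [-17, 0, 0.9], "angular": [0, 0, 0]},
  ],
)

```text
clock: 9.35
tcp_pos: [0.5252, 0.0208, 0.0787]
orientation: [0.001, -0.103, 0.995, 0.0]
wrist_force: [-4.3, 1.2, 7.4]
finger_gap: -0.0003
grip_force: 4.2
```

Emit:
jog_arm(
  moves=[
    {"fingers": 1, "slide": [0, 0, -8], "angular": [0, 0, 0]},
    {"fingers": 1, "slide": [0, 0, -20], "angular": [0, 0, 0]},
    {"fingers": 1, "slide": [35, -34, -20], "angular": [0, 0, 0]},
    {"fingers": 1, "slide": [70, -34, -20], "angular": [0, 0, 0]},
    {"fingers": 1, "slide": [110, -34, -20], "angular": [0, 0, 0]},
    {"fingers": 1, "slide": [110, -34, -20], "angular": [0, 0, 0]},
  ],
)

```text
clock: 9.85
tcp_pos: [0.4136, -0.0345, 0.0956]
orientation: [-0.006, -0.102, 0.995, 0.002]
wrist_force: [-1.9, 1.3, -1.0]
finger_gap: -0.0001
grip_force: 0.0
```

```bash
python3 -c "
from h import *
zoom('z2.png')
plan((.0088,.036,.0834))"
```

```text
clock 9.95 slide [-111.96    0.2    14.31] ang [ 0.03 -0.04 -0.09]
console pos [-103.15   35.96   97.78] F [ 0.91 -1.37 -0.12]
```

View pics/z2.png

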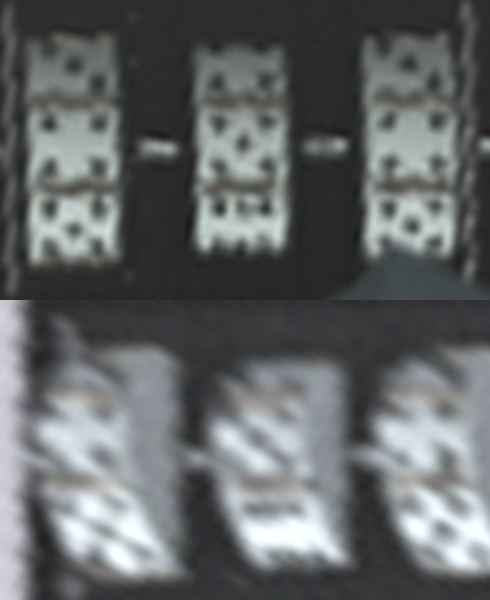

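Emit:
jog_arm(
  moves=[
    {"fingers": 1, "slide": [-40, 0, 0], "angular": [0, 0, 0]},
    {"fingers": 1, "slide": [-80, 0, 0], "angular": [0, 0, 0]},
    {"fingers": 1, "slide": [-112, 0, 8], "angular": [0, 0, 0]},
    {"fingers": 1, "slide": [-112, 0, 14], "angular": [0, 0, 0]},
    {"fingers": 1, "slide": [-112, 0, 14], "angular": [0, 0, 0]},
    {"fingers": 1, "slide": [-112, 0, 14], "angular": [0, 0, 0]},
    {"fingers": 1, "slide": [-112, 0, 14], "angular": [0, 0, 0]},
  ],
)

```text
clock: 10.53
tcp_pos: [0.5325, -0.0123, 0.0837]
orientation: [-0.001, -0.103, 0.995, 0.0]
wrist_force: [-0.3, -0.7, -0.5]
finger_gap: 0.0004
grip_force: 0.0
```

```bash
python3 -c "
from h import *
plan((.0088,.036,.081))"
```

```text
clock 10.5333 slide [ 1.09 -0.01  2.74] ang [ 0.03 -0.06  0.01]
console pos [ 9.89 36.   83.74] F [-0.43 -0.62 -0.48]
```

Emit:
jog_arm(
  moves=[
    {"fingers": 1, "slide": [0.5, 0, 2], "angular": [0, 0, 0]},
    {"fingers": 1, "slide": [0.5, 0, 3.5], "angular": [0, 0, 0]},
    {"fingers": 1, "slide": [0.5, 0, 3.5], "angular": [0, 0, 0]},
    {"fingers": 1, "slide": [0.5, 0, 3.5], "angular": [0, 0, 0]},
  ],
)

```text
clock: 10.87
tcp_pos: [0.5324, -0.0127, 0.0806]
orientation: [0.0, -0.103, 0.995, -0.0]
wrist_force: [-0.0, 0.6, 0.1]
finger_gap: -0.0002
grip_force: 0.0
```

Emit:
jog_arm(
  moves=[
    {"fingers": 1, "slide": [0, 0, 0.6], "angular": [0, 0, 0]},
    {"fingers": 1, "slide": [0, 0, 1.2], "angular": [0, 0, 0]},
    {"fingers": 1, "slide": [0, 0, 1.2], "angular": [0, 0, 0]},
    {"fingers": 1, "slide": [0, 0, 1.2], "angular": [0, 0, 0]},
  ],
)

```text
clock: 11.2
tcp_pos: [0.5327, -0.0126, 0.0791]
orientation: [0.0, -0.103, 0.995, 0.0]
wrist_force: [0.0, -0.2, -1.6]
finger_gap: -0.0
grip_force: 0.0
```

Emit:
jog_arm(
  moves=[
    {"fingers": 1, "slide": [0, 0, 0.6], "angular": [0, 0, 0]},
    {"fingers": 1, "slide": [0, 0, 1.2], "angular": [0, 0, 0]},
    {"fingers": 1, "slide": [0, 0, 1.2], "angular": [0, 0, 0]},
    {"fingers": 1, "slide": [0, 0, 1.2], "angular": [0, 0, 0]},
  ],
)

```text
clock: 11.53
tcp_pos: [0.5327, -0.0126, 0.0778]
orientation: [-0.0, -0.103, 0.995, 0.0]
wrist_force: [-1.0, 0.0, 0.6]
finger_gap: -0.0002
grip_force: 0.0
```

Emit:
jog_arm(
  moves=[
    {"fingers": 1, "slide": [0, 0, 0.5], "angular": [0, 0, 0]},
    {"fingers": 1, "slide": [0, 0, 1], "angular": [0, 0, 0]},
    {"fingers": 1, "slide": [0, 0, 1], "angular": [0, 0, 0]},
    {"fingers": 1, "slide": [0, 0, 1], "angular": [0, 0, 0]},
  ],
)

```text
clock: 11.87
tcp_pos: [0.5329, -0.0125, 0.0772]
orientation: [0.0, -0.103, 0.995, 0.0]
wrist_force: [-0.7, 0.4, 1.6]
finger_gap: -0.0003
grip_force: 1.1
```

Emit:
jog_arm(
  moves=[
    {"fingers": 1, "slide": [0.5, 0.5, 0.6], "angular": [0, 0, 0]},
    {"fingers": 1, "slide": [0.5, 0.5, 1.3], "angular": [0, 0, 0]},
    {"fingers": 1, "slide": [0.5, 0.5, 1.3], "angular": [0, 0, 0]},
    {"fingers": 1, "slide": [0.5, 0.5, 1.3], "angular": [0, 0, 0]},
  ],
)

```text
clock: 12.2
tcp_pos: [0.5329, -0.0123, 0.0765]
orientation: [0.001, -0.103, 0.995, -0.0]
wrist_force: [-1.1, 0.5, 6.2]
finger_gap: 0.0
grip_force: 3.5
```

```bash
python3 -c "
from h import *
plan((.0088,.036,.081))"
```

```text
clock 12.2 slide [ 1.44  0.06 -4.46] ang [-0.04  0.1  -0.  ]
console pos [10.24 35.93 76.54] F [-0.97  0.7   6.19]
```

Emit:
jog_arm(
  moves=[
    {"fingers": 1, "slide": [0, 0, 0.5], "angular": [0, 0, 0]},
    {"fingers": 1, "slide": [1, 0, 0.5], "angular": [0, 0, 0]},
    {"fingers": 1, "slide": [3, 0, 0.5], "angular": [0, 0, 0]},
    {"fingers": 1, "slide": [5, 0, 0.5], "angular": [0, 0, 0]},
    {"fingers": 1, "slide": [7, 0, 0.5], "angular": [0, 0, 0]},
  ],
)

```text
clock: 12.62
tcp_pos: [0.5277, -0.0136, 0.0766]
orientation: [0.003, -0.103, 0.995, -0.0]
wrist_force: [1.7, 1.0, 6.8]
finger_gap: 0.0001
grip_force: 3.4
```

```bash
python3 -c "
from h import *
plan((-.0088,.036,.081))"
```

```text
clock 12.6167 slide [13.7   0.25 -4.43] ang [-0.05  0.31  0.02]
console pos [ 4.93 35.75 76.64] F [1.84 0.61 6.78]
```

Emit:
jog_arm(
  moves=[
    {"fingers": 1, "slide": [2, 0, 0.3], "angular": [0, 0, 0]},
    {"fingers": 1, "slide": [4, 0, 0.3], "angular": [0, 0, 0]},
    {"fingers": 1, "slide": [6, 0, 0.3], "angular": [0, 0, 0]},
    {"fingers": 1, "slide": [8, 0, 0.3], "angular": [0, 0, 0]},
    {"fingers": 1, "slide": [10, 0, 0.3], "angular": [0, 0, 0]},
    {"fingers": 1, "slide": [11.5, 0, 0.3], "angular": [0, 0, 0]},
  ],
)

```text
clock: 13.12
tcp_pos: [0.5151, -0.0162, 0.0761]
orientation: [0.001, -0.103, 0.995, -0.0]
wrist_force: [1.4, 0.6, 7.4]
finger_gap: -0.0003
grip_force: 4.0
```

```bash
python3 -c "
from h import *
plan((.0088,.036,.081))"
```

```text
clock 13.1167 slide [-16.75   0.21  -4.81] ang [-0.06  0.17 -0.  ]
console pos [-7.93 35.79 76.14] F [1.52 0.28 7.4 ]
```

Lift, return to x≈+9.5 and press the second stroke.

Emit:
jog_arm(
  moves=[
    {"fingers": 1, "slide": [0, 0, -8], "angular": [0, 0, 0]},
    {"fingers": 1, "slide": [-9, 0, -8], "angular": [0, 0, 0]},
    {"fingers": 1, "slide": [-17, 0, -8], "angular": [0, 0, 0]},
    {"fingers": 1, "slide": [-17.5, 0, -5.5], "angular": [0, 0, 0]},
    {"fingers": 1, "slide": [-17.5, 0, -3.5], "angular": [0, 0, 0]},
    {"fingers": 1, "slide": [-17.5, 0, -2], "angular": [0, 0, 0]},
    {"fingers": 1, "slide": [-17.5, 0, -0.6], "angular": [0, 0, 0]},
    {"fingers": 1, "slide": [-17.5, 0, -0.6], "angular": [0, 0, 0]},
    {"fingers": 1, "slide": [-17.5, 0, -0.6], "angular": [0, 0, 0]},
  ],
)

```text
clock: 13.87
tcp_pos: [0.5318, -0.0121, 0.0764]
orientation: [0.001, -0.103, 0.995, 0.0]
wrist_force: [-0.9, 1.6, 9.2]
finger_gap: 0.0002
grip_force: 4.6
```

```bash
python3 -c "
from h import *
plan((-.0088,.036,.081))"
```

```text
clock 13.8667 slide [18.05 -0.34 -4.67] ang [0.01 0.11 0.01]
console pos [ 9.26 36.34 76.37] F [-0.57  1.8   9.2 ]
```

Emit:
jog_arm(
  moves=[
    {"fingers": 1, "slide": [2, 0, 0], "angular": [0, 0, 0]},
    {"fingers": 1, "slide": [4, 0, 0], "angular": [0, 0, 0]},
    {"fingers": 1, "slide": [6, 0, 0], "angular": [0, 0, 0]},
    {"fingers": 1, "slide": [8, 0, 0], "angular": [0, 0, 0]},
    {"fingers": 1, "slide": [10, 0, 0.2], "angular": [0, 0, 0]},
    {"fingers": 1, "slide": [12, 0, 0.2], "angular": [0, 0, 0]},
    {"fingers": 1, "slide": [14, 0, 0.2], "angular": [0, 0, 0]},
    {"fingers": 1, "slide": [16, 0, 0.2], "angular": [0, 0, 0]},
    {"fingers": 1, "slide": [17.5, 0, 0.2], "angular": [0, 0, 0]},
    {"fingers": 1, "slide": [17.5, 0, 0.2], "angular": [0, 0, 0]},
  ],
)

```text
clock: 14.7
tcp_pos: [0.5145, -0.0159, 0.0761]
orientation: [0.001, -0.103, 0.995, 0.0]
wrist_force: [-0.7, 0.9, 7.8]
finger_gap: 0.0001
grip_force: 4.1
```

Emit:
jog_arm(
  moves=[
    {"fingers": 1, "slide": [0, 0, -8], "angular": [0, 0, 0]},
    {"fingers": 1, "slide": [0, -17, -12], "angular": [0, 0, 0]},
    {"fingers": 1, "slide": [0, -34, -8], "angular": [0, 0, 0]},
    {"fingers": 1, "slide": [0, -34, -6.5], "angular": [0, 0, 0]},
    {"fingers": 1, "slide": [0, -34, -6.5], "angular": [0, 0, 0]},
    {"fingers": 1, "slide": [0, -34, -6.5], "angular": [0, 0, 0]},
  ],
)

```text
clock: 15.2
tcp_pos: [0.5201, -0.0489, 0.0812]
orientation: [-0.001, -0.103, 0.995, 0.0]
wrist_force: [-0.1, 0.0, 0.5]
finger_gap: -0.0001
grip_force: 0.0
```

```bash
python3 -c "
from h import *
plan((-.0088,.002,.081))"
```

```text
clock 15.2 slide [-0.98 -0.79  0.2 ] ang [ 0.07 -0.09 -0.02]
console pos [-9.78  2.79 81.2 ] F [-0.06  0.03  0.46]
```

Now feel for the right wheel.

Emit:
jog_arm(
  moves=[
    {"fingers": 1, "slide": [-1, -0.5, 0.6], "angular": [0, 0, 0]},
    {"fingers": 1, "slide": [-1, -0.5, 1.2], "angular": [0, 0, 0]},
    {"fingers": 1, "slide": [-1, -0.5, 1.2], "angular": [0, 0, 0]},
    {"fingers": 1, "slide": [-1, -0.5, 1.2], "angular": [0, 0, 0]},
  ],
)

```text
clock: 15.53
tcp_pos: [0.5219, -0.0491, 0.0805]
orientation: [-0.0, -0.103, 0.995, 0.0]
wrist_force: [-0.7, 0.4, -0.7]
finger_gap: -0.0003
grip_force: 0.0
```

Emit:
jog_arm(
  moves=[
    {"fingers": 1, "slide": [0, 0, 0.6], "angular": [0, 0, 0]},
    {"fingers": 1, "slide": [0, 0, 1.2], "angular": [0, 0, 0]},
    {"fingers": 1, "slide": [0, 0, 1.2], "angular": [0, 0, 0]},
    {"fingers": 1, "slide": [0, 0, 1.2], "angular": [0, 0, 0]},
  ],
)

```text
clock: 15.87
tcp_pos: [0.522, -0.0495, 0.0793]
orientation: [-0.0, -0.103, 0.995, 0.0]
wrist_force: [-1.0, -0.3, 1.0]
finger_gap: 0.0
grip_force: 0.0
```

Emit:
jog_arm(
  moves=[
    {"fingers": 1, "slide": [0, 0, 0.6], "angular": [0, 0, 0]},
    {"fingers": 1, "slide": [0, 0, 1.2], "angular": [0, 0, 0]},
    {"fingers": 1, "slide": [0, 0, 1.2], "angular": [0, 0, 0]},
    {"fingers": 1, "slide": [0, 0, 1.2], "angular": [0, 0, 0]},
  ],
)

```text
clock: 16.2
tcp_pos: [0.5222, -0.0496, 0.0783]
orientation: [0.0, -0.103, 0.995, -0.0]
wrist_force: [0.4, 0.0, 1.7]
finger_gap: -0.0001
grip_force: 0.9
```

```bash
python3 -c "
from h import *
plan((-.0088,.002,.081))"
```

```text
clock 16.2 slide [ 0.93  0.33 -2.71] ang [-0.    0.02 -0.  ]
console pos [-7.87  1.66 78.29] F [ 0.36 -0.05  1.66]
```

Emit:
jog_arm(
  moves=[
    {"fingers": 1, "slide": [0.5, 0, 0.6], "angular": [0, 0, 0]},
    {"fingers": 1, "slide": [0.5, 0, 1.2], "angular": [0, 0, 0]},
    {"fingers": 1, "slide": [0.5, 0, 1.2], "angular": [0, 0, 0]},
    {"fingers": 1, "slide": [0.5, 0, 1.2], "angular": [0, 0, 0]},
  ],
)

```text
clock: 16.53
tcp_pos: [0.5222, -0.0497, 0.0777]
orientation: [0.001, -0.103, 0.995, -0.0]
wrist_force: [-1.3, 0.7, 6.3]
finger_gap: -0.0002
grip_force: 3.1
```

Emit:
jog_arm(
  moves=[
    {"fingers": 1, "slide": [0, 0, 0.6], "angular": [0, 0, 0]},
    {"fingers": 1, "slide": [-2, 0, 0.6], "angular": [0, 0, 0]},
    {"fingers": 1, "slide": [-4, 0, 0.6], "angular": [0, 0, 0]},
    {"fingers": 1, "slide": [-6, 0, 0.6], "angular": [0, 0, 0]},
    {"fingers": 1, "slide": [-8, 0, 0.6], "angular": [0, 0, 0]},
    {"fingers": 1, "slide": [-10, 0, 0.6], "angular": [0, 0, 0]},
    {"fingers": 1, "slide": [-12, 0, 0.6], "angular": [0, 0, 0]},
    {"fingers": 1, "slide": [-14, 0, 0.6], "angular": [0, 0, 0]},
    {"fingers": 1, "slide": [-16, 0, 0.6], "angular": [0, 0, 0]},
    {"fingers": 1, "slide": [-17.5, 0, 0.6], "angular": [0, 0, 0]},
  ],
)

```text
clock: 17.37
tcp_pos: [0.5399, -0.046, 0.0777]
orientation: [0.001, -0.103, 0.995, -0.0]
wrist_force: [-2.3, 0.6, 8.7]
finger_gap: 0.0001
grip_force: 4.8
```

Emit:
jog_arm(
  moves=[
    {"fingers": 1, "slide": [0, 0, -8], "angular": [0, 0, 0]},
    {"fingers": 1, "slide": [0, 0, -45], "angular": [0, 0, 0]},
    {"fingers": 1, "slide": [35, -30, -45], "angular": [0, 0, 0]},
    {"fingers": 1, "slide": [70, -60, -45], "angular": [0, 0, 0]},
    {"fingers": 1, "slide": [100, -76, -45], "angular": [0, 0, 0]},
    {"fingers": 1, "slide": [100, -76, -45], "angular": [0, 0, 0]},
  ],
)

```text
clock: 17.87
tcp_pos: [0.4516, -0.1439, 0.1211]
orientation: [-0.002, -0.1, 0.995, -0.0]
wrist_force: [0.5, 0.5, -0.5]
finger_gap: 0.0001
grip_force: 0.0
```

```bash
python3 -c "
from h import *
zoom('z3.png')
plan((-.060,-.072,.110))
p=read_camera('side')
print(proj(p,world((-.0156,-.072,.1028))),tip_of('lever_tip',p)[:2])"
```

```text
clock 17.9667 slide [-32.31   3.14  11.46] ang [ 0.03 -0.   -0.21]
console pos [-92.33 -75.03 121.46] F [ 0.3  -0.18 -0.19]
[346.89368937 284.94759363] [{'point': [351.5, 279.5], 'p': 0.62}]
```

View pics/z3.png

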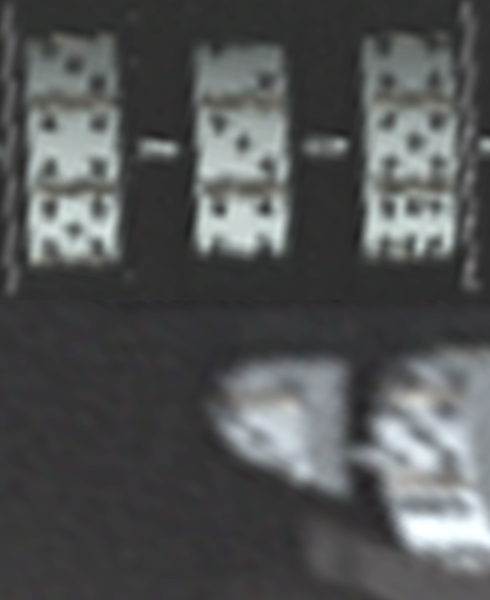

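Emit:
jog_arm(
  moves=[
    {"fingers": 1, "slide": [-30, 3, 0], "angular": [0, 0, 0]},
    {"fingers": 1, "slide": [-46, 3, 10], "angular": [0, 0, 0]},
    {"fingers": 1, "slide": [-46, 3, 19], "angular": [0, 0, 0]},
    {"fingers": 1, "slide": [-46, 3, 19], "angular": [0, 0, 0]},
    {"fingers": 1, "slide": [-46, 3, 19], "angular": [0, 0, 0]},
  ],
)

```text
clock: 18.48
tcp_pos: [0.4998, -0.1272, 0.1012]
orientation: [-0.001, -0.104, 0.995, 0.001]
wrist_force: [-1.3, 0.3, -1.1]
finger_gap: -0.0003
grip_force: 0.0
```

Emit:
jog_arm(
  moves=[
    {"fingers": 1, "slide": [-5, 0, 0], "angular": [0, 0, 0]},
    {"fingers": 1, "slide": [-10, 0, 0], "angular": [0, 0, 0]},
    {"fingers": 1, "slide": [-15, 0, 0], "angular": [0, 0, 0]},
    {"fingers": 1, "slide": [-20, 0, 0], "angular": [0, 0, 0]},
    {"fingers": 1, "slide": [-25, 0, 0], "angular": [0, 0, 0]},
    {"fingers": 1, "slide": [-30, 0, 0], "angular": [0, 0, 0]},
    {"fingers": 1, "slide": [-34, 0, 0], "angular": [0, 0, 0]},
    {"fingers": 1, "slide": [-37, 0, 0], "angular": [0, 0, 0]},
    {"fingers": 1, "slide": [-37, 0, 0], "angular": [0, 0, 0]},
  ],
)

```text
clock: 19.23
tcp_pos: [0.5377, -0.1209, 0.1023]
orientation: [0.0, -0.103, 0.995, 0.0]
wrist_force: [-1.2, 0.1, 1.2]
finger_gap: 0.0003
grip_force: 0.8
```

```bash
python3 -c "
from h import *
plan((0,-.072,.103))"
```

```text
clock 19.2333 slide [-7.26 -0.71 -0.68] ang [0.01 0.03 0.02]
console pos [ -7.26 -71.29 102.32] F [-1.13  0.39  1.2 ]
```

Keep pushing gently until the stop is felt.

Emit:
jog_arm(
  moves=[
    {"fingers": 1, "slide": [-2, 0, 0], "angular": [0, 0, 0]},
    {"fingers": 1, "slide": [-4, 0, 0], "angular": [0, 0, 0]},
    {"fingers": 1, "slide": [-4, 0, 0], "angular": [0, 0, 0]},
    {"fingers": 1, "slide": [-4, 0, 0], "angular": [0, 0, 0]},
  ],
)

```text
clock: 19.57
tcp_pos: [0.541, -0.1201, 0.1021]
orientation: [0.0, -0.103, 0.995, 0.0]
wrist_force: [-2.0, 0.2, 0.1]
finger_gap: 0.0001
grip_force: 1.2
```

```bash
python3 -c "
from h import *
plan((0,-.072,.103))"
```

```text
clock 19.5667 slide [-3.87 -0.77 -0.86] ang [0.01 0.01 0.  ]
console pos [ -3.87 -71.23 102.14] F [-1.91  0.62  0.1 ]
```

Emit:
jog_arm(
  moves=[
    {"fingers": 1, "slide": [-2, 0, 0], "angular": [0, 0, 0]},
    {"fingers": 1, "slide": [-4, 0, 0], "angular": [0, 0, 0]},
    {"fingers": 1, "slide": [-4, 0, 0], "angular": [0, 0, 0]},
    {"fingers": 1, "slide": [-4, 0, 0], "angular": [0, 0, 0]},
  ],
)

```text
clock: 19.9
tcp_pos: [0.5442, -0.1193, 0.1018]
orientation: [-0.001, -0.103, 0.995, 0.0]
wrist_force: [-4.4, -2.0, -0.4]
finger_gap: 0.0001
grip_force: 2.2
```

```bash
python3 -c "
from h import *
plan((0,-.072,.103))"
```

```text
clock 19.9 slide [-0.57 -0.87 -1.16] ang [ 0.02 -0.09 -0.01]
console pos [ -0.57 -71.13 101.84] F [-4.7  -1.09 -0.38]
```

Emit:
jog_arm(
  moves=[
    {"fingers": 1, "slide": [-1.5, 0, 0], "angular": [0, 0, 0]},
    {"fingers": 1, "slide": [-3, 0, 0], "angular": [0, 0, 0]},
    {"fingers": 1, "slide": [-3, 0, 0], "angular": [0, 0, 0]},
    {"fingers": 1, "slide": [-3, 0, 0], "angular": [0, 0, 0]},
  ],
)

```text
clock: 20.23
tcp_pos: [0.5445, -0.1192, 0.1017]
orientation: [-0.003, -0.102, 0.995, -0.0]
wrist_force: [-11.7, -3.9, 3.4]
finger_gap: -0.0001
grip_force: 6.4
```

```bash
python3 -c "
from h import *
plan((0,-.072,.103))"
```

```text
clock 20.2333 slide [-0.17 -0.95 -1.34] ang [ 0.01 -0.38 -0.06]
console pos [ -0.18 -71.05 101.66] F [-12.24  -1.38   3.36]
```

Stop reached (12 N with no further motion). Back off and check.

Emit:
jog_arm(
  moves=[
    {"fingers": 1, "slide": [20, 0, 0], "angular": [0, 0, 0]},
    {"fingers": 1, "slide": [40, 0, -20], "angular": [0, 0, 0]},
    {"fingers": 1, "slide": [80, 0, -30], "angular": [0, 0, 0]},
    {"fingers": 1, "slide": [110, 0, -60], "angular": [0, 0, 0]},
    {"fingers": 1, "slide": [120, 0, -90], "angular": [0, 0, 0]},
    {"fingers": 1, "slide": [120, 0, -90], "angular": [0, 0, 0]},
    {"fingers": 1, "slide": [120, 0, -90], "angular": [0, 0, 0]},
  ],
)

```text
clock: 20.82
tcp_pos: [0.4324, -0.1443, 0.195]
orientation: [0.004, -0.102, 0.995, -0.002]
wrist_force: [0.4, -0.3, -1.1]
finger_gap: -0.0004
grip_force: 0.0
```

```bash
python3 -c "
from h import *
p=read_camera('top')
cv2.imwrite('pics/f.png',cv2.convertScaleAbs(cv2.resize(p['color'][150:330,250:490],(800,600),interpolation=cv2.INTER_CUBIC),alpha=1.5))"
```

```text
(no output)
```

View pics/f.png

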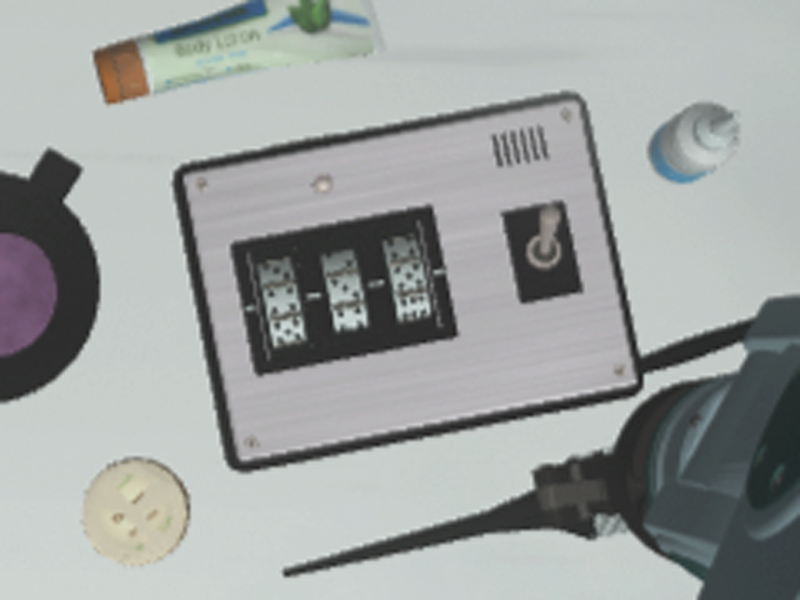

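The wheels at about (282,300), (344,292) and (408,280) show 4, 3, 5. The lever tip at (549,213) leans to the back, the bystanders are unmoved, and the gripper is clear above the brush.

```bash
python3 -c "
from workcell import *
print(hand_in())"
```

```text
the job is handed in; nothing more can be done
None
```

I handed the job in with the wheels at 4, 3, 5, the start lever fully over to the back and everything round the timer where it was, at about 21 s on the robot's clock; the hand-in gave no verdict.

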